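# Open the felt-wheel cabinet and lock the door open with the stop plate

### The arm

A 6-joint arm with a two-finger parallel gripper is mounted at the origin on the work surface. World frame = base frame: x ahead of the robot, y to its left, z up, the work surface at z = 0. Lengths are in m, angles in rad, forces in N, time in s.
With the tool pointing down it reaches from about 0.375 to 0.9 m from the base axis. Payload 3.1 kg.
Tool frame: the origin (TCP) lies at the very end of the fingers, on their centre line; the grasp point (between the pads) lies manip.grip_depth behind it (manip.grip_depth is the distance from the TCP to the grasp point, in m); z points along the fingers, y is the line along which they close (so a half turn about z gives the same grasp; the last joint's range is limited). The gripper opens to 87 mm and grips with 3 to 60 N. Pads are 19 mm wide; open, the fingers measure 117 mm over their backs; the gripper's body (75 mm by 190 mm) begins 51 mm behind the grasp point.
Start: joints at [-1.474, 0.527, 1.433, -0, 1.181, -0.178], TCP at [0.17, -0.602, 0.223] pointing down, gripper open.
Joint ranges: [-3.08, 3.08], [-0.75, 2.2], [0.22, 2.44], [-1.43, 4.57], [0, 2.65], [-2.85, 2.85]. Speed limits (rad/s): [2.79, 2.79, 3.14, 3.14, 3.14, 3.14].

### API

Orientations are given as a rotation vector (axis times angle).
In Python, from rig import manip gives the robot as it stands. The module is installed in compiled form; this text tells all that it offers.
- The arm moves only by the tool move_arm, never from a script. Its argument "deltas" is a list of rows, each a list of 7 numbers: the shift along the tool's x, y, z each as a share of 60 mm, from -1 to 1, then the turn, a rotation vector about the tool's x, y, z each as a share of 180 degrees, from -1 to 1, then the opening, from 0 (shut) to 1 (fully open). In form: [[dx, dy, dz, wx, wy, wz, claw], ...]. A call has exactly 8 rows; each row shifts and turns the commanded pose from where the row before left it, along the tool's axes as they then stand; what a row does not reach is not made up. A row lasts 1/8 s, in which the tool goes at most 62.5 mm and 10.7 degrees, less where a joint would pass 70% of its speed; a pose out of reach is approached as far as the arm can. A call with a number of a shift or a turn outside -1 to 1 is refused whole. A call with a gripper value outside its range is refused whole. The fingers move at their own pace and stop on an object; "force" is the grip in N (left out, the last holds). Time passes only in rows, so rows that do not move let the fingers close, or fill a call up. It gives the time, the measured TCP pose, the force, the opening and the grip force at its end, in the units of the state.
- manip.sense(): the state, without advancing time (a new reading comes with each control period).
- manip.read_camera(name): name is "scene" or "side" or "wrist"; returns a dict with "frame" (400x640x3 uint8, red, green, blue), "z_map" (400x640 float32, m along the optical axis (not along the pixel's ray), 0 where there is no reading), "K" (3x3 intrinsics, pixels), "R" (3x3) and "t" (3): a world point X has camera coordinates R X + t. Camera axes: x right, y down, z forward; pixel columns grow to the right and rows downward; lengths in m; the calibration is good to about 2 mm. The wrist camera is an equidistant fisheye: a pixel r from the principal point sees the ray r / f radians off the axis. A picture is of the moment at which its call begins.
- manip.sign_off(): hands the job in; it is judged then, once.
Trained networks look in the newest picture that a camera, given by its name, has taken for a name from the list of things; names that differ only in an ending like _2 or _b are one class to them, and where a whole thing is asked for, a point or a joint stands for the part that bears it (a point fixed in the world has none). Each returns a list of dicts, best first, with "score" (0 to 1); they miss things now and then, are a little off and sometimes report something else, mostly with a low value. They report only what shows in the picture. A call takes as long as a camera call. They do not tell look-alikes from the thing itself.
- manip.spot_in(target, camera): "location" ([x, y, z] in m, in the coordinates of the camera as it stood for that picture, good to about 4 mm: the middle of the surface that is visible of it).
- manip.place_of(target, camera): "location" ([x, y, z] in m, in the coordinates of the camera as it stood for that picture, good to about 4 mm: a listed point, or the origin of a listed thing).
The state is a dict: "clock": time; "q": joint angles; "dq": joint speeds; "joint_torque": joint torques, N m; "tcp_pos": TCP position; "tool_rot": TCP orientation; "ft_force": force on the tool from outside, world axes, zero at the start; "ft_torque": the same for the moment, N m; "width": finger opening in m; "grip_force": force on a finger pad.
Only numpy, scipy, OpenCV 4.12 (cv2) and the standard library are available. Lean on these libraries where they do the work, as an engineer would, in place of code of your own. Each camera call takes 0.05 s, during which the arm holds its last target. There are 200 camera calls.

### The job

Slide the cabinet's inner door all the way behind the outer door, until it stops. Then lock it open: hook the loose stop plate's oblong eye over the T-headed stud on the cabinet top by tilting it past the head, and lay it level under the head, flat on the cabinet top with its long tail reaching straight across the door tracks, and let go. Feel your way gently, never forcing the plate against the stud, and leave the outer door and the other things on the bench as they are.

Things in the scene. Friction and masses are not known exactly. Their poses are not given: they have to be found in the camera images.
- cabinet: low blue cabinet fixed to the bench, 170 (x) x 360 (y) x 150 mm high; origin at the centre of its underside. Its x points from its closed back (robot side) to its door side (far side), y along the door tracks. The top panel covers local x -85 to +35 mm; then come the inner track (x = 45), the outer track (66) and a header rib (78 to 83), its top level with the panel.
- inner_door (a joint): sliding position (m) of the inner door: 0 = closed (at the +y half of the cabinet), growing as it slides to the cabinet's -y behind the outer door; a hard stop at 0.155 = fully behind it. About 3 N of sliding friction.
- inner_door_pull (a point): centre of the inner door's pull, an upright aluminium tab on the door's top edge, 10 mm thick (cabinet x), 50 mm long (cabinet y), standing 38 mm above the cabinet top; this point is 19 mm above the cabinet top. It can be pinched across its thickness from above. The door's top edge is 2 mm below the cabinet top.
- outer_door (a joint): sliding position (m) of the outer door: 0 = its closed place in the -y half of the cabinet, growing towards +y. To be left where it is.
- outer_door_pull (a point): centre of the outer door's pull, a tab like the inner door's, in the outer track at the -y side.
- slot_mid (a point): middle of a slot along cabinet x in the top panel (cabinet local -45, 35, 150 mm; axes as the cabinet's). In it, clamped anywhere within 12 mm either way along x (not measured: feel or look for it), stands a T-headed steel stud: round stem 10 mm thick, 24 mm high; bar head 52 mm long (along cabinet x, centred on the stem), 12 mm wide, 5 mm thick, so 24 to 29 mm above the panel.
- plate_eye (a point): centre of the oblong eye of the loose dark steel stop plate (about 0.25 kg, 173 x 38 x 5 mm, flat on the bench at the robot's right), mid-thickness. x runs from eye to tail, z is up. Eye 38 (x) by 20 mm; 16 mm of metal beyond its end, 9 at its sides; tail end at x = 138. Goes on with the tail tilted up about 35 degrees: eye end in under the head's robot-side arm to the stem, then level.
- plate_fin (a point): centre of the plate's upright grip fin, 75 mm from the eye's centre towards the tail and 25 mm above the plate's underside (axes as plate_eye). The fin is 10 mm thick (along the plate's x), 34 mm wide (y) and rises to 46 mm above the plate's underside.
- bottle: closed green bottle, 66 mm thick, 210 mm high; bystander; origin at the centre of its underside
- wheel: pale felt buffing wheel lying flat, 150 mm across, 36 mm high; bystander; origin at the centre of its underside
- tray: white foam tray of spectacle fronts, 160 x 260 x 60 mm; bystander; origin at the centre of its underside
- wax: brown bar of polishing wax, 50 x 130 x 40 mm; bystander; origin at the centre of its underside
Mind the look-alikes: they are no part of the job. Of the things like the part that bears plate_eye, leave any that is green or turquoise; of the rest the smaller one is meant.

How it is judged:
On the way:
1. the inner door is slid fully behind the outer door (within 8 mm of its stop) (value of joint inner_door above 0.147 m), for 0.2 s.
At the end, for the whole second after the job is handed in: Inner door within 8 mm of its stop; plate flat on the cabinet top (within 5 mm, 4.5 degrees) and under the stud's head, the stem in its eye (eye centre within 27 mm of the slot's middle along it, 12 mm across it), its tail across the tracks (within 17 degrees), at rest (value of joint inner_door above 0.147 m and angle between plate_eye's own z axis and vertical below 0.08 rad and angle between the x axis of plate_eye and the x axis of cabinet, either way round below 0.3 rad and x of plate_fin in the frame of cabinet above -0.005 m and linear speed of plate below 0.02 m/s and x of plate_eye in the frame of slot_mid between -0.027 and 0.027 m and y of plate_eye in the frame of slot_mid between -0.012 and 0.012 m and z of plate_eye in the frame of slot_mid between -0.002 and 0.008 m); the robot touches nothing.
It fails at once if the outer door is shifted by more than 15 mm (distance of outer_door_pull from where it was at the start of the episode above 0.015 m).
It fails at once if a bystander is moved by more than 30 mm (distance of any of bottle, wheel, tray, wax from where it was at the start of the episode above 0.03 m).
It fails at once if the plate is forced against the stud with more than 18 N (contact force between plate and stud above 18 N).
It also fails if it takes over 67 s, if anything falls off the work surface, if the arm or the gripper's body presses on something with over 40 N, if the wrist force passes 120 N, or if a joint passes its speed limit or range.

## Working session

There is one attempt and no reset: what is moved stays moved. The work goes in short steps, Python scripts to look and compute and a tool call to move; the robot and the scene stay as the last step left them, time stands still between calls to the robot, and variables do not carry over. Pictures are saved under pics/ and viewed, at most 10 in all, crops included, and the job is handed in when it is done.

Besides the shell and the picture viewer there is one more tool, called after "Emit:" as a command line: name --pt "numbers of a row" for each row, then --argument value for the rest. move_arm: Moves the arm, as the interface text tells. Its arguments: {"type":"object","properties":{"deltas":{"type":"array"},"force":{"type":"number"}},"required":["deltas"]}

```bash
ls; mkdir -p pics; cat > h.py <<'E'
import numpy as np, cv2
from rig import manip
from scipy.spatial.transform import Rotation as Ro
def world(c,p): return c["R"].T@(np.array(p)-c["t"])
def save(c,n): cv2.imwrite("pics/"+n,c["frame"][:,:,::-1])
def pts(c):
    z=c["z_map"];v,u=np.mgrid[:z.shape[0],:z.shape[1]];K=c["K"]
    P=np.stack([(u-K[0,2])/K[0,0]*z,(v-K[1,2])/K[1,1]*z,z],-1)
    return (P-c["t"])@c["R"]
E
python3 - <<'E'
from h import *
s=manip.sense();print(s["clock"],s["tcp_pos"],s["tool_rot"],manip.grip_depth)
for n in("scene","side"):
    c=manip.read_camera(n);save(c,n+".png");np.savez(n+".npz",**c)
    for t in("cabinet","inner_door_pull","outer_door_pull","slot_mid","plate_eye","plate_fin","bottle","wheel","tray","wax"):
        print(n,t,[(np.round(world(c,d["location"]),3).tolist(),round(d["score"],2)) for d in manip.place_of(t,n)[:4]])
E
```

```text
pics
0.0 [ 0.16953636 -0.60081889  0.22157989] [-3.10988219e+00 -4.29964963e-01 -1.21228643e-04] 0.0187
scene cabinet [([0.548, 0.096, -0.004], 0.73)]
scene inner_door_pull [([0.59, 0.208, 0.167], 0.64)]
scene outer_door_pull [([0.62, -0.014, 0.167], 0.91)]
scene slot_mid [([0.504, 0.131, 0.146], 0.85), ([0.55, 0.095, -0.001], 0.27)]
scene plate_eye [([0.283, 0.288, -0.0], 0.95), ([0.178, -0.22, 0.004], 0.84), ([0.293, -0.45, -0.0], 0.73), ([0.446, -0.299, 0.002], 0.66)]
scene plate_fin [([0.274, 0.183, 0.03], 0.69), ([0.269, -0.272, 0.029], 0.66), ([0.302, -0.527, 0.022], 0.58), ([0.521, -0.304, 0.024], 0.54)]
scene bottle [([0.637, 0.445, -0.002], 0.65)]
scene wheel [([0.379, 0.474, 0.001], 0.69)]
scene tray [([0.736, -0.296, -0.003], 0.96)]
scene wax [([0.51, -0.513, 0.0], 0.94)]
side cabinet []
side inner_door_pull [([0.591, 0.205, 0.171], 0.61), ([0.375, 0.475, -0.002], 0.47)]
side outer_door_pull [([0.614, -0.012, 0.169], 0.71)]
side slot_mid [([0.504, 0.13, 0.151], 0.77)]
side plate_eye [([0.45, -0.291, 0.005], 0.7), ([0.279, 0.284, 0.003], 0.61), ([0.295, -0.454, 0.002], 0.47)]
side plate_fin [([0.276, 0.181, 0.034], 0.98), ([0.268, -0.274, 0.032], 0.81), ([0.521, -0.306, 0.026], 0.77), ([0.3, -0.526, 0.026], 0.65)]
side bottle [([0.636, 0.445, 0.001], 0.74)]
side wheel [([0.378, 0.477, 0.0], 0.9)]
side tray [([0.74, -0.303, 0.002], 0.92), ([0.615, -0.013, 0.168], 0.6)]
side wax []
```

View pics/scene.png

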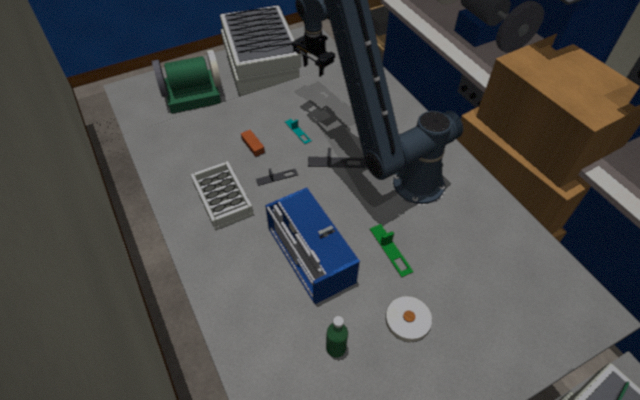

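View pics/side.png

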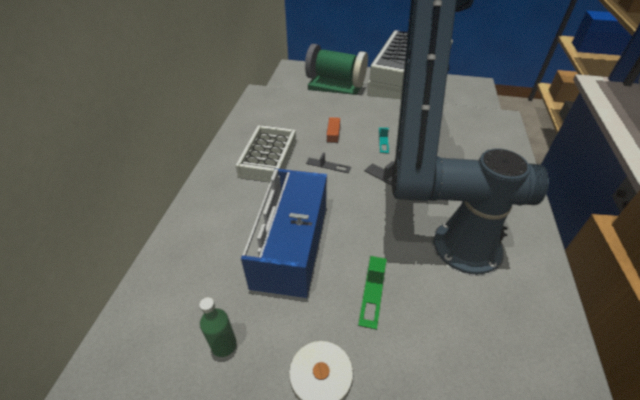

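The plate meant is the dark one near (0.45,-0.295): its eye–fin distance is 75 mm, against 105 mm for the other dark one (scene px ~(277,175) and (330,158)). I'll refine it from the depth data.

```bash
python3 - <<'E'
from h import *
for n in("scene","side"):
    c=dict(np.load(n+".npz"));P=pts(c);z=c["z_map"]>0;f=c["frame"].astype(int)
    reg=z&(abs(P[...,0]-.55)<.13)&(abs(P[...,1]-.096)<.22)
    blue=(f[...,2]>f[...,0]+40)
    m=reg&(abs(P[...,2]-.15)<.006)&blue
    r=cv2.minAreaRect((P[m][:,:2]*1000).astype(np.float32));print(n,"top",r,np.median(P[m][:,2]),m.sum())
    m=reg&(P[...,2]>.165)&(P[...,0]<.55)
    r=cv2.minAreaRect((P[m][:,:2]*1000).astype(np.float32));print("head",r,P[m].mean(0),np.percentile(P[m][:,2],[5,50,95]),m.sum())
    for nm,y in(("inner",.207),("outer",-.013)):
        m=reg&(P[...,2]>.165)&(P[...,0]>.57)&(abs(P[...,1]-y)<.06)
        r=cv2.minAreaRect((P[m][:,:2]*1000).astype(np.float32));print(nm,r,P[m].mean(0),P[m][:,2].max(),m.sum())
    d=z&(abs(P[...,0]-.49)<.13)&(abs(P[...,1]+.3)<.06)
    m=d&(P[...,2]>.02);print("fin",P[m].mean(0),P[m].min(0),P[m].max(0),m.sum())
    m=d&(f.sum(-1)<210)&(P[...,2]<.012)
    r=cv2.minAreaRect((P[m][:,:2]*1000).astype(np.float32));print("plate",r,m.sum())
E
```

```text
scene top ((545.8970947265625, 98.12117004394531), (169.9680633544922, 366.5194396972656), 1.4290947914123535) 0.1483049257752443 2650
head ((504.8732604980469, 132.16893005371094), (51.399932861328125, 13.428149223327637), 4.934968948364258) [0.50528623 0.13256775 0.17655149] [0.17061215 0.17677776 0.18112991] 57
inner ((587.8822021484375, 211.12283325195312), (11.499281883239746, 53.64492416381836), 0.8709264993667603) [0.58883516 0.21285735 0.18183701] 0.19153320407717092 71
outer ((614.2854614257812, -11.882133483886719), (11.228119850158691, 56.1636962890625), 2.1222586631774902) [ 0.61546134 -0.00797814  0.18009136] 0.19438469137086564 63
fin [ 0.52094457 -0.29792956  0.03759866] [ 0.51413849 -0.31669497  0.02000261] [ 0.52640812 -0.28462891  0.05429496] 31
plate ((496.7784118652344, -304.22540283203125), (54.79239273071289, 167.0908203125), 82.21455383300781) 222
side top ((546.3694458007812, 93.55668640136719), (167.73724365234375, 366.812744140625), 1.462674856185913) 0.15089941456160205 3907
head ((507.83197021484375, 130.0849151611328), (14.3153657913208, 52.794979095458984), 88.79051971435547) [0.50719972 0.13110656 0.1787903 ] [0.17091083 0.17974951 0.18228292] 87
inner ((589.4171142578125, 209.1304931640625), (10.568037033081055, 48.95801544189453), 1.2375197410583496) [0.58768702 0.21211658 0.18257857] 0.19370442589121512 111
outer ((616.0488891601562, -12.138692855834961), (10.78171443939209, 49.139801025390625), 0.7289286255836487) [ 0.61460813 -0.0081492   0.181256  ] 0.19237097085775892 81
fin [ 0.52025126 -0.30241747  0.03845781] [ 0.51489897 -0.32669015  0.02179686] [ 0.52652379 -0.28710562  0.05189884] 40
plate ((518.0595703125, -300.85943603515625), (28.495431900024414, 10.53101921081543), 73.38172912597656) 14
```

```bash
cat >> h.py <<'E'
def pose(psi,th=0):
    x=np.array([np.cos(psi),np.sin(psi),0]);z=np.array([0,0,-1.]);R=np.stack([x,np.cross(z,x),z],1)
    return Ro.from_rotvec(-th*x)*Ro.from_matrix(R)
def plan(wps,claw=1,start=None,nd=2):
    """wps: (pos, Rotation, n_rows); prints rows"""
    s=manip.sense();p,R=start or (np.array(s["tcp_pos"]),Ro.from_rotvec(s["tool_rot"]));out=[]
    for tp,tR,n in wps:
        tp=np.array(tp)
        for k in range(n,0,-1):
            dp=(R.inv().apply(tp-p))/k/.06;dw=(R.inv()*tR).as_rotvec()/k/np.pi
            dp=np.round(dp,nd);dw=np.round(dw,3)
            if abs(dp).max()>1 or np.linalg.norm(dp)>1.04 or np.linalg.norm(dw)>.0595: print("LIMIT",dp,dw)
            p=p+R.apply(dp*.06);R=R*Ro.from_rotvec(dw*np.pi)
            out.append([*dp.tolist(),*dw.tolist(),claw])
    for i in range(0,len(out),8): print(str(out[i:i+8]).replace("-0.0,","0,").replace(" 0.0,"," 0,"))
    print("end",p.round(4));return p,R
E
python3 - <<'E'
from h import *
psi=1.596
plan([([.589,.210,.25],pose(psi),17),([.589,.210,.22],pose(psi),7)])
E
```

```text
[[0.61, -0.65, -0.03, 0, 0, -0.025, 1], [0.66, -0.6, -0.03, 0, 0, -0.025, 1], [0.71, -0.55, -0.03, 0, 0, -0.025, 1], [0.75, -0.49, -0.03, 0, 0, -0.025, 1], [0.78, -0.43, -0.03, 0, 0, -0.025, 1], [0.82, -0.37, -0.03, 0, 0, -0.025, 1], [0.84, -0.31, -0.03, 0, 0, -0.025, 1], [0.86, -0.24, -0.02, 0, 0, -0.025, 1]]
[[0.88, -0.17, -0.03, 0, 0, -0.025, 1], [0.89, -0.1, -0.02, 0, 0, -0.024, 1], [0.9, -0.03, -0.03, 0, 0, -0.025, 1], [0.9, 0.04, -0.02, 0, 0, -0.024, 1], [0.89, 0.1, -0.03, 0, 0, -0.025, 1], [0.88, 0.17, -0.02, 0, 0, -0.024, 1], [0.86, 0.24, -0.03, 0, 0, -0.025, 1], [0.84, 0.31, -0.02, 0, 0, -0.024, 1]]
[[0.82, 0.36, -0.03, 0, 0, -0.025, 1], [0, 0, 0.07, 0, 0, 0, 1], [0, 0, 0.07, 0, 0, 0, 1], [0, 0, 0.07, 0, 0, 0, 1], [0, 0, 0.07, 0, 0, 0, 1], [0, 0, 0.07, 0, 0, 0, 1], [0, 0, 0.08, 0, 0, 0, 1], [0, 0, 0.07, 0, 0, 0, 1]]
end [0.5888 0.2101 0.2201]
```

Emit:
move_arm --pt "0.61 -0.65 -0.03 0 0 -0.025 1" --pt "0.66 -0.6 -0.03 0 0 -0.025 1" --pt "0.71 -0.55 -0.03 0 0 -0.025 1" --pt "0.75 -0.49 -0.03 0 0 -0.025 1" --pt "0.78 -0.43 -0.03 0 0 -0.025 1" --pt "0.82 -0.37 -0.03 0 0 -0.025 1" --pt "0.84 -0.31 -0.03 0 0 -0.025 1" --pt "0.86 -0.24 -0.02 0 0 -0.025 1"

```text
clock: 2.1
tcp_pos: [0.3678, -0.219, 0.2368]
tool_rot: [2.824, 1.373, 0.001]
ft_force: [-0.4, 0.6, 0.1]
width: 0.0869
grip_force: 0.0
```

Emit:
move_arm --pt "0.88 -0.17 -0.03 0 0 -0.025 1" --pt "0.89 -0.1 -0.02 0 0 -0.024 1" --pt "0.9 -0.03 -0.03 0 0 -0.025 1" --pt "0.9 0.04 -0.02 0 0 -0.024 1" --pt "0.89 0.1 -0.03 0 0 -0.025 1" --pt "0.88 0.17 -0.02 0 0 -0.024 1" --pt "0.86 0.24 -0.03 0 0 -0.025 1" --pt "0.84 0.31 -0.02 0 0 -0.024 1"

```text
clock: 3.1
tcp_pos: [0.5655, 0.1638, 0.2486]
tool_rot: [2.275, 2.166, 0.001]
ft_force: [0.8, -0.4, 0.2]
width: 0.0873
grip_force: 0.0
```

```bash
python3 - <<'E'
from h import *
s=manip.sense();print(s["clock"],s["tcp_pos"],Ro.from_rotvec(s["tool_rot"]).as_matrix().round(3).tolist())
# close look with wrist cam
c=manip.read_camera("wrist")
for t in("inner_door_pull","slot_mid","outer_door_pull"):
    print(t,[(np.round(world(c,d["location"]),3).tolist(),round(d["score"],2)) for d in manip.place_of(t,"wrist")[:2]])
K=c["K"];z=c["z_map"];v,u=np.mgrid[:400,:640]
x=(u-K[0,2])/K[0,0];y=(v-K[1,2])/K[1,1];r=np.hypot(x,y)+1e-9;k=np.tan(np.minimum(r,1.4))/r
P=(np.stack([x*k*z,y*k*z,z],-1)-c["t"])@c["R"]
reg=(z>0)&(abs(P[...,0]-.55)<.13)&(abs(P[...,1]-.096)<.25)
for nm,m in (("inner",reg&(P[...,2]>.178)&(P[...,2]<.2)&(P[...,0]>.57)&(abs(P[...,1]-.21)<.05)),("head",reg&(P[...,2]>.17)&(P[...,2]<.2)&(P[...,0]<.55)&(P[...,0]>.45)&(abs(P[...,1]-.13)<.05))):
    print(nm,m.sum(), m.sum()>3 and cv2.minAreaRect((P[m][:,:2]*1000).astype(np.float32)), m.sum()>3 and np.median(P[m][:,2]))
plan([([.589,.210,.24],pose(1.596),3),([.589,.210,.161],pose(1.596),5)])
E
```

```text
3.1 [0.56546651 0.16380327 0.24860608] [[0.049, 0.999, 0.001], [0.999, -0.049, -0.0], [-0.0, 0.001, -1.0]]
inner_door_pull [([0.589, 0.206, 0.168], 0.92)]
slot_mid [([0.496, 0.13, 0.149], 0.88)]
outer_door_pull []
inner 936 ((588.369140625, 206.65093994140625), (10.760525703430176, 50.02391052246094), 1.6527506113052368) 0.1878191898626182
head 506 ((516.603515625, 129.53245544433594), (31.76809310913086, 12.476835250854492), 1.1609596014022827) 0.17884792641791813
[[0.27, 0.12, 0.04, 0, 0, -0.008, 1], [0.26, 0.13, 0.05, 0, 0, -0.008, 1], [0.27, 0.14, 0.04, 0, 0, -0.008, 1], [0, 0, 0.26, 0, 0, 0, 1], [0, 0, 0.26, 0, 0, 0, 1], [0, 0, 0.27, 0, 0, 0, 1], [0, 0, 0.26, 0, 0, 0, 1], [0, 0, 0.27, 0, 0, 0, 1]]
end [0.589  0.2102 0.161 ]
```

Emit:
move_arm --pt "0.24 0.12 0.04 0 0 -0.008 1" --pt "0.24 0.12 0.05 0 0 -0.008 1" --pt "0.24 0.13 0.04 0 0 -0.008 1" --pt "0 0 0.26 0 0 0 1" --pt "0 0 0.26 0 0 0 1" --pt "0 0 0.27 0 0 0 1" --pt "0 0 0.26 0 0 0 1" --pt "0 0 0.27 0 0 0 1" --force 25

```text
clock: 4.3
tcp_pos: [0.5879, 0.2044, 0.1601]
tool_rot: [-2.196, -2.247, 0.001]
ft_force: [0.2, 0.7, -0.1]
width: 0.0872
grip_force: 0.0
```

Emit:
move_arm --pt "0 0 0 0 0 0 0" --pt "0 0 0 0 0 0 0" --pt "0 0 0 0 0 0 0" --pt "0 0 0 0 0 0 0" --pt "0 0 0 0 0 0 0" --pt "0 0 0 0 0 0 0" --pt "-0.1 0 0 0 0 0 0" --pt "-0.2 0 0 0 0 0 0" --force 25

```text
clock: 5.3
tcp_pos: [0.5884, 0.1863, 0.1613]
tool_rot: [2.194, 2.248, -0.0]
ft_force: [0.3, 0.2, -0.7]
width: 0.0151
grip_force: 0.0
```

Emit:
move_arm --pt "0.1 0 0 0 0 0 0" --pt "0 0 0 0 0 0 0" --pt "0 0 0 0 0 0 0" --pt "-0.3 0 0 0 0 0 0" --pt "-0.5 0 0 0 0 0 0" --pt "-0.6 0 0 0 0 0 0" --pt "-0.6 0 0 0 0 0 0" --pt "-0.4 0 0 0 0 0 0"

```text
clock: 6.3
tcp_pos: [0.5928, 0.0497, 0.1613]
tool_rot: [-2.196, -2.245, -0.008]
ft_force: [4.6, 5.2, -4.3]
width: 0.0098
grip_force: 25.0
```

Emit:
move_arm --pt "-0.07 0 0 0 0 0 0" --pt "-0.06 0 0 0 0 0 0" --pt "-0.06 0 0 0 0 0 0" --pt "-0.05 0 0 0 0 0 0" --pt "-0.05 0 0 0 0 0 0" --pt "0 0 0 0 0 0 0" --pt "0 0 0 0 0 0 0" --pt "0 0 0 0 0 0 0"

```text
clock: 7.3
tcp_pos: [0.593, 0.0419, 0.1613]
tool_rot: [-2.191, -2.238, -0.023]
ft_force: [6.7, 24.3, -4.0]
width: 0.01
grip_force: 25.0
```

Emit:
move_arm --pt "0 0 0 0 0 0 0.6" --pt "0 0 0 0 0 0 0.6" --pt "0 0 0 0 0 0 0.6" --pt "0 0 0 0 0 0 0.6" --pt "0.1 0 -0.5 0 0 0 0.6" --pt "0 0 -0.5 0 0 0 0.6" --pt "0 0 -0.3 0 0 0 0.6" --pt "0 0 0 0 0 0 0.6"

```text
clock: 8.3
tcp_pos: [0.5929, 0.0368, 0.241]
tool_rot: [2.194, 2.245, 0.003]
ft_force: [0.2, -0.7, 0.1]
width: 0.0524
grip_force: 0.0
```

```bash
cat >> h.py <<'E'
def wpts(c):
    K=c["K"];z=c["z_map"];v,u=np.mgrid[:400,:640]
    x=(u-K[0,2])/K[0,0];y=(v-K[1,2])/K[1,1];r=np.hypot(x,y)+1e-9;k=np.tan(np.minimum(r,1.4))/r
    return (np.stack([x*k*z,y*k*z,z],-1)-c["t"])@c["R"]
def rect(P,m): return cv2.minAreaRect((P[m][:,:2]*1000).astype(np.float32)),int(m.sum())
E
python3 - <<'E'
from h import *
s=manip.sense();print(s["clock"],s["tcp_pos"],s["ft_force"],pose(1.596).as_rotvec())
c=manip.read_camera("wrist");P=wpts(c);save(c,"w1.png")
m=(P[...,2]>.178)&(P[...,2]<.2)&(P[...,0]>.57)&(P[...,0]<.603)&(abs(P[...,1]-.05)<.045)
print(rect(P,m))
m=(P[...,2]>.178)&(P[...,2]<.2)&(P[...,0]>.6)&(P[...,0]<.64)&(abs(P[...,1]+.01)<.05)
print("outer",rect(P,m))
m=(P[...,2]>.173)&(P[...,2]<.2)&(P[...,0]>.45)&(P[...,0]<.55)&(abs(P[...,1]-.13)<.04)
print("head",rect(P,m))
print([(np.round(world(c,d["location"]),3).tolist(),round(d["score"],2)) for d in manip.place_of("inner_door_pull","wrist")[:2]])
print("1:")
a=plan([([.593,.0,.25],pose(1.596),2),([.521,-.303,.18],pose(1.435),8),([.521,-.303,.10],pose(1.435),6)],claw=.6)
E
```

```text
8.3 [0.59293231 0.03678894 0.24096596] [ 0.16842902 -0.73844608  0.11203814] [2.19327158 2.24925858 0.        ]
(((592.35302734375, 63.53395462036133), (10.042720794677734, 49.69468307495117), 0.9627321362495422), 946)
outer (((614.8269653320312, -1.0721378326416016), (10.178791046142578, 24.92730712890625), 2.0361287593841553), 391)
head (((506.6206970214844, 128.86553955078125), (52.513431549072266, 12.855701446533203), 1.390732765197754), 1051)
[([0.593, 0.065, 0.168], 0.96)]
1:
[[-0.31, 0.01, -0.09, 0, 0, 0, 0.6], [-0.31, 0, -0.1, 0, 0, -0.001, 0.6], [-0.63, -0.17, 0.15, 0, 0, 0.006, 0.6], [-0.63, -0.15, 0.15, 0, 0, 0.007, 0.6], [-0.63, -0.14, 0.15, 0, 0, 0.006, 0.6], [-0.64, -0.13, 0.14, 0, 0, 0.007, 0.6], [-0.64, -0.11, 0.15, 0, 0, 0.006, 0.6], [-0.64, -0.1, 0.14, 0, 0, 0.007, 0.6]]
[[-0.64, -0.09, 0.15, 0, 0, 0.006, 0.6], [-0.64, -0.08, 0.14, 0, 0, 0.007, 0.6], [0, 0, 0.22, 0, 0, 0, 0.6], [0, 0, 0.22, 0, 0, 0, 0.6], [0, 0, 0.22, 0, 0, 0, 0.6], [0, 0, 0.22, 0, 0, 0, 0.6], [0, 0, 0.23, 0, 0, 0, 0.6], [0, 0, 0.22, 0, 0, 0, 0.6]]
end [ 0.5209 -0.3029  0.1002]
```

```bash
python3 - <<'E'
from h import *
a=plan([([.593,.115,.241],pose(1.596),3),([.592,.115,.165],pose(1.596),5)],claw=0)
a=plan([([.592,.098,.165],pose(1.596),3),([.592,.085,.165],pose(1.596),5)],claw=0,start=a)
E
```

```text
[[0.43, 0.02, -0.01, 0, 0, 0, 0], [0.43, 0.02, -0.01, 0, 0, 0, 0], [0.44, 0.02, -0.02, 0, 0, -0.001, 0], [0, 0, 0.25, 0, 0, 0, 0], [0, 0, 0.25, 0, 0, 0, 0], [0, -0.01, 0.26, 0, 0, 0, 0], [0, 0, 0.25, 0, 0, 0, 0], [0, -0.01, 0.26, 0, 0, 0, 0]]
end [0.592  0.1151 0.165 ]
[[-0.09, 0, 0, 0, 0, 0, 0], [-0.1, 0, 0, 0, 0, 0, 0], [-0.09, -0.01, 0, 0, 0, 0, 0], [-0.04, 0, 0, 0, 0, 0, 0], [-0.05, 0, 0, 0, 0, 0, 0], [-0.04, 0, 0, 0, 0, 0, 0], [-0.05, 0, 0, 0, 0, 0, 0], [-0.04, 0, 0, 0, 0, 0, 0]]
end [0.5922 0.0851 0.165 ]
```

Emit:
move_arm --pt "0.43 0.02 -0.01 0 0 0 0" --pt "0.43 0.02 -0.01 0 0 0 0" --pt "0.44 0.02 -0.02 0 0 -0.001 0" --pt "0 0 0.25 0 0 0 0" --pt "0 0 0.25 0 0 0 0" --pt "0 -0.01 0.26 0 0 0 0" --pt "0 0 0.25 0 0 0 0" --pt "0 -0.01 0.26 0 0 0 0"

```text
clock: 9.4
tcp_pos: [0.5925, 0.1148, 0.1643]
tool_rot: [-2.192, -2.25, 0.001]
ft_force: [0.3, -0.2, -0.0]
width: 0.0006
grip_force: 0.0
```

Emit:
move_arm --pt "-0.09 0 0 0 0 0 0" --pt "-0.1 0 0 0 0 0 0" --pt "-0.09 -0.01 0 0 0 0 0" --pt "-0.04 0 0 0 0 0 0" --pt "-0.05 0 0 0 0 0 0" --pt "-0.04 0 0 0 0 0 0" --pt "-0.05 0 0 0 0 0 0" --pt "-0.04 0 0 0 0 0 0"

```text
clock: 10.4
tcp_pos: [0.5933, 0.0983, 0.1667]
tool_rot: [-2.189, -2.233, -0.032]
ft_force: [2.5, 37.0, 0.4]
width: 0.0005
grip_force: 18.7
```

Emit:
move_arm --pt "0.1 0 0 0 0 0 0" --pt "0.2 0 0 0 0 0 0" --pt "0.2 0 0 0 0 0 0" --pt "0 0 -0.5 0 0 0 0.6" --pt "0 0 -0.8 0 0 0 0.6" --pt "0 0 -0.8 0 0 0 0.6" --pt "-0.4 0 -0.8 0 0 0 0.6" --pt "-0.4 0 0 0 0 0 0.6"

```text
clock: 11.4
tcp_pos: [0.5957, 0.0664, 0.3452]
tool_rot: [2.185, 2.244, 0.011]
ft_force: [0.2, -0.0, -0.9]
width: 0.043
grip_force: 0.0
```

```bash
python3 - <<'E'
from h import *
c=manip.read_camera("wrist");P=wpts(c);save(c,"w2.png");s=manip.sense();print(s["tcp_pos"],s["tool_rot"])
m=(P[...,2]>.178)&(P[...,2]<.2)&(P[...,0]>.57)&(P[...,0]<.603)&(abs(P[...,1]-.05)<.045)
print(rect(P,m))
m=(P[...,2]>.178)&(P[...,2]<.2)&(P[...,0]>.604)&(P[...,0]<.64)&(abs(P[...,1]+.01)<.05)
print("outer",rect(P,m))
# top-down map
img=np.zeros((420,260,3),np.uint8)
f=c["frame"];ok=(c["z_map"]>0)&(P[...,2]<.2)&(P[...,2]>.05)
X=((P[...,0]-.44)*1000).astype(int);Y=((P[...,1]+.12)*1000).astype(int)
k=ok&(X>=0)&(X<260)&(Y>=0)&(Y<420);img[Y[k],X[k]]=f[k][:,::-1]
cv2.imwrite("pics/td.png",np.hstack([cv2.resize(f[:,:,::-1],(640,400)),cv2.resize(img,(160,400))][:1]))
E
```

```text
[0.59465999 0.0631247  0.34265613] [2.18944287e+00 2.24281199e+00 1.98695739e-03]
(((591.675048828125, 64.00125122070312), (9.784231185913086, 50.06934356689453), 1.386134386062622), 443)
outer (((615.3363037109375, -14.153827667236328), (10.437784194946289, 50.68277359008789), 1.7347092628479004), 385)
```

View pics/w2.png

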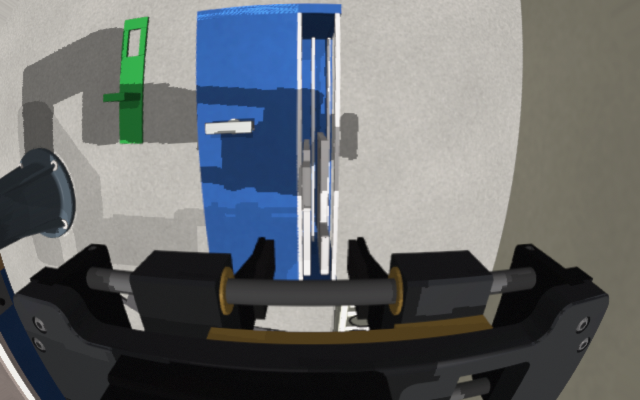

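The picture shows the inner door's end (px ~(307,140)) level with the outer door's end (~(320,138)). It held against 37 N, so it is at its stop, and it must have started about 12 mm open. Next is the plate.

```bash
python3 - <<'E'
from h import *
a=plan([([.521,-.29,.16],pose(1.435),8)],claw=.6)
E
```

```text
[[-0.73, -0.17, 0.38, 0, 0, 0.006, 0.6], [-0.73, -0.16, 0.38, 0, 0, 0.006, 0.6], [-0.74, -0.15, 0.38, 0, 0, 0.006, 0.6], [-0.74, -0.13, 0.38, 0, 0, 0.007, 0.6], [-0.74, -0.12, 0.39, 0.001, 0, 0.006, 0.6], [-0.74, -0.1, 0.38, 0, 0, 0.007, 0.6], [-0.75, -0.08, 0.39, 0.001, 0.001, 0.006, 0.6], [-0.75, -0.07, 0.38, 0, 0, 0.007, 0.6]]
end [ 0.5209 -0.2902  0.16  ]
```

Emit:
move_arm --pt "-0.73 -0.17 0.38 0 0 0.006 0.6" --pt "-0.73 -0.16 0.38 0 0 0.006 0.6" --pt "-0.74 -0.15 0.38 0 0 0.006 0.6" --pt "-0.74 -0.13 0.38 0 0 0.007 0.6" --pt "-0.74 -0.12 0.39 0 0 0.006 0.6" --pt "-0.74 -0.1 0.38 0 0 0.007 0.6" --pt "-0.75 -0.08 0.39 0 0 0.006 0.6" --pt "-0.75 -0.07 0.38 0 0 0.007 0.6"

```text
clock: 12.45
tcp_pos: [0.5188, -0.2868, 0.1549]
tool_rot: [-2.366, -2.066, 0.0]
ft_force: [0.2, -0.2, 0.2]
width: 0.0526
grip_force: 0.0
```

```bash
python3 - <<'E'
from h import *
c=manip.read_camera("wrist");P=wpts(c);save(c,"w3.png");s=manip.sense();print(s["tcp_pos"],s["tool_rot"])
for t in("plate_fin","plate_eye"):print(t,[(np.round(world(c,d["location"]),3).tolist(),round(d["score"],2)) for d in manip.place_of(t,"wrist")[:3]])
m=(P[...,2]>.035)&(P[...,2]<.06)&(abs(P[...,0]-.52)<.04)&(abs(P[...,1]+.3)<.04)
print("fin",rect(P,m),P[m][:,2].max())
m=(P[...,2]>.002)&(P[...,2]<.012)&(abs(P[...,0]-.51)<.12)&(abs(P[...,1]+.3)<.05)&(c["frame"].sum(-1)<300)
print("plate",rect(P,m))
E
```

```text
[ 0.51689316 -0.292127    0.1520559 ] [-2.36928135 -2.06156146  0.00639505]
plate_fin [([0.267, -0.274, 0.038], 0.59), ([0.52, -0.306, 0.025], 0.56)]
plate_eye [([0.176, -0.221, 0.004], 0.68), ([0.445, -0.293, 0.003], 0.63)]
fin (((519.9605102539062, -305.7843017578125), (34.557640075683594, 9.509446144104004), 82.16358184814453), 391) 0.04822563721825572
plate (((497.3050842285156, -302.29345703125), (39.07445526123047, 172.06365966796875), 81.57238006591797), 3931)
```

View pics/w3.png

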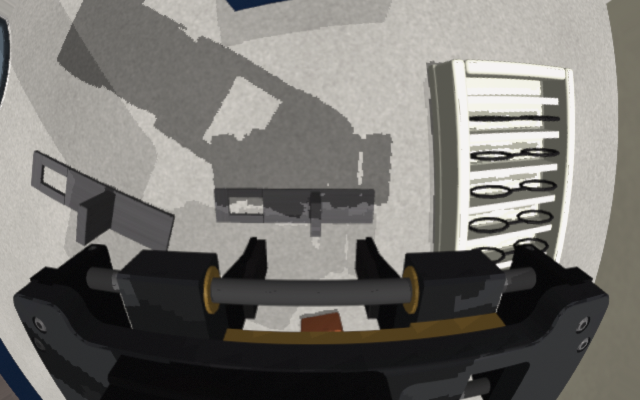

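The picture shows the right plate (39 x 172 mm, eye at px (245,205), fin at (316,213)). The other dark plate is to the left, at (100,200). I'll descend on the fin.

```bash
python3 - <<'E'
from h import *
a=plan([([.520,-.3055,.12],pose(1.430),3),([.520,-.3055,.012],pose(1.430),5)],claw=.6)
E
```

```text
[[-0.1, 0.03, 0.19, 0, 0, 0, 0.6], [-0.1, 0.02, 0.19, 0, 0, 0, 0.6], [-0.1, 0.03, 0.19, -0.001, -0.001, 0.001, 0.6], [0.0, 0, 0.36, 0, 0, 0, 0.6], [0.0, 0, 0.36, 0, 0, 0, 0.6], [0.0, 0, 0.36, 0, 0, 0, 0.6], [0.0, 0, 0.36, 0, 0, 0, 0.6], [0.0, 0, 0.36, 0, 0, 0, 0.6]]
end [ 0.5202 -0.3056  0.0119]
```

Emit:
move_arm --pt "-0.1 0.03 0.19 0 0 0 0.6" --pt "-0.1 0.02 0.19 0 0 0 0.6" --pt "-0.1 0.03 0.19 0 0 0 0.6" --pt "0 0 0.4 0 0 0 0.6" --pt "0 0 0.4 0 0 0 0.6" --pt "0 0 0.4 0 0 0 0.6" --pt "0 0 0.2 0 0 0 0.6" --pt "0 0 0.1 0 0 0 0.6"

```text
clock: 13.6
tcp_pos: [0.522, -0.3037, 0.031]
tool_rot: [-2.364, -2.068, 0.0]
ft_force: [0.2, 0.3, 0.4]
width: 0.0519
grip_force: 0.0
```

Emit:
move_arm --pt "-0.03 -0.02 0.16 0 0 0.003 0.6" --pt "0 0 0.14 0 0 0 0.6" --pt "0 0 0 0 0 0 0" --pt "0 0 0 0 0 0 0" --pt "0 0 0 0 0 0 0" --pt "0 0 0 0 0 0 0" --pt "0 0 0 0 0 0 0" --pt "0 0 0 0 0 0 0" --force 35

```text
clock: 14.6
tcp_pos: [0.5206, -0.3056, 0.0139]
tool_rot: [2.374, 2.057, 0.0]
ft_force: [0.9, 0.7, 1.0]
width: 0.0098
grip_force: 35.0
```

```bash
python3 - <<'E'
from h import *
s=manip.sense();print(s["clock"],s["tcp_pos"],s["tool_rot"],s["width"],s["grip_force"])
E
```

```text
14.6 [ 0.52061663 -0.30560597  0.01392629] [2.37411200e+00 2.05700440e+00 9.28468299e-05] 0.009823505102425809 34.99993753619492
```

```bash
cat >> h.py <<'E'
YAW=.026;S=np.array([.5067,.1295,.150]);CX=np.array([np.cos(YAW),np.sin(YAW),0])
EYE=np.array([0,-.075,.0114])
def tgt(xc,zc,deg,dy=0,n=8):
    R=pose(np.pi/2+YAW,np.radians(deg));E=S+CX*xc/1000+np.array([0,dy/1000,zc/1000])
    return (E-R.apply(EYE),R,n)
def where():
    s=manip.sense();R=Ro.from_rotvec(s["tool_rot"]);E=np.array(s["tcp_pos"])+R.apply(EYE)-S
    py=R.as_matrix()[:,1]
    print("t",s["clock"],"eye rel stud mm: x %.1f y %.1f z %.1f"%(E[:2]@CX[:2]*1e3,(E[1]*CX[0]-E[0]*CX[1])*1e3,E[2]*1e3),"tilt %.1f yaw %.2f roll %.2f"%(np.degrees(np.arcsin(py[2])),np.degrees(np.arctan2(py[1],py[0])-YAW),np.degrees(R.as_matrix()[2,0])),"F",np.round(s["ft_force"],1),"T",np.round(s["ft_torque"],2),"w",round(s["width"],4))
E
python3 - <<'E'
from h import *
where()
t=tgt(-45,65,35)
print(t[0])
R1=pose(1.428)
a=plan([([.5206,-.3056,.25],R1,5),([.5206,-.15,.30],pose(1.5),4),([t[0][0],t[0][1]-.02,.33],t[1],7),(t[0],t[1],8)],claw=0)
E
```

```text
t 14.6 eye rel stud mm: x -71.3 y -422.7 z -147.5 tilt 0.0 yaw -9.68 roll -0.01 F [0.9 0.7 1. ] T [ 0.04 -0.13  0.03] w 0.0098
[0.51659429 0.12975731 0.26735657]
[[0, 0, -0.79, 0, 0, 0, 0], [0, 0, -0.79, 0, 0, 0, 0], [0, 0, -0.78, 0, 0, 0, 0], [0, 0, -0.79, 0, 0, 0, 0], [0, 0, -0.78, 0, 0, 0, 0], [0.64, -0.09, -0.21, 0, 0, -0.006, 0], [0.64, -0.08, -0.21, 0, 0, -0.006, 0], [0.65, -0.07, -0.21, 0, 0, -0.005, 0]]
[[0.64, -0.06, -0.21, 0, 0, -0.006, 0], [0.62, -0.05, -0.07, -0.028, 0.001, -0.004, 0], [0.62, -0.04, -0.07, -0.028, 0.001, -0.004, 0], [0.62, -0.02, -0.08, -0.028, 0.002, -0.004, 0], [0.62, -0.01, -0.07, -0.028, 0.001, -0.004, 0], [0.62, 0, -0.07, -0.027, 0.002, -0.005, 0], [0.62, 0.02, -0.07, -0.028, 0.001, -0.004, 0], [0.61, 0.03, -0.06, -0.027, 0.002, -0.005, 0]]
[[0.04, -0.07, 0.11, 0, 0, 0, 0], [0.04, -0.07, 0.11, 0, 0, 0, 0], [0.04, -0.08, 0.11, 0, 0, 0, 0], [0.04, -0.07, 0.11, 0, 0, 0, 0], [0.04, -0.08, 0.11, 0, 0, 0, 0], [0.04, -0.07, 0.1, 0, 0, 0, 0], [0.05, -0.08, 0.11, 0, 0, 0, 0], [0.04, -0.07, 0.1, 0, 0, 0, 0]]
end [0.5166 0.1295 0.2675]
```

Emit:
move_arm --pt "0 0 -0.5 0 0 0 0" --pt "0 0 -0.79 0 0 0 0" --pt "0 0 -0.88 0 0 0 0" --pt "0 0 -0.88 0 0 0 0" --pt "0 0 -0.88 0 0 0 0" --pt "0.64 -0.09 -0.21 0 0 -0.006 0" --pt "0.64 -0.08 -0.21 0 0 -0.006 0" --pt "0.65 -0.07 -0.21 0 0 -0.005 0"

```text
clock: 15.6
tcp_pos: [0.5197, -0.1874, 0.2871]
tool_rot: [-2.318, -2.118, 0.0]
ft_force: [0.4, -0.5, -2.7]
width: 0.0097
grip_force: 35.0
```

Emit:
move_arm --pt "0.64 -0.06 -0.21 0 0 -0.006 0" --pt "0.62 -0.05 -0.07 -0.028 0.001 -0.004 0" --pt "0.62 -0.04 -0.07 -0.028 0.001 -0.004 0" --pt "0.62 -0.02 -0.08 -0.028 0.002 -0.004 0" --pt "0.62 -0.01 -0.07 -0.028 0.001 -0.004 0" --pt "0.62 0 -0.07 -0.027 0.002 -0.005 0" --pt "0.62 0.02 -0.07 -0.028 0.001 -0.004 0" --pt "0.61 0.03 -0.06 -0.027 0.002 -0.005 0"

```text
clock: 16.6
tcp_pos: [0.5149, 0.1109, 0.3291]
tool_rot: [1.85, 1.902, 0.599]
ft_force: [0.4, -0.3, -3.2]
width: 0.0096
grip_force: 35.0
```

```bash
python3 - <<'E'
from h import *
where()
plan([tgt(-45,65,35)],claw=0,nd=3)
E
```

```text
t 16.6 eye rel stud mm: x -47.3 y -18.9 z 126.8 tilt 34.9 yaw 0.09 roll 0.04 F [ 0.4 -0.3 -3.2] T [-0.04  0.46  0.03] w 0.0096
[[0.039, -0.07, 0.108, 0, 0, 0, 0], [0.039, -0.07, 0.108, 0, 0, 0, 0], [0.039, -0.07, 0.108, 0, 0, 0, 0], [0.039, -0.07, 0.108, 0, 0, 0, 0], [0.039, -0.07, 0.108, 0, 0, 0, 0], [0.039, -0.07, 0.108, 0, 0, 0, 0], [0.04, -0.069, 0.109, 0, 0, 0, 0], [0.039, -0.07, 0.108, 0, -0.001, 0, 0]]
end [0.5166 0.1297 0.2674]
```

Emit:
move_arm --pt "0.05 -0.08 0.12 0 0 0 0" --pt "0.05 -0.08 0.12 0 0 0 0" --pt "0.05 -0.08 0.12 0 0 0 0" --pt "0.05 -0.08 0.13 0 0 0 0" --pt "0.05 -0.08 0.13 0 0 0 0" --pt "0.04 -0.08 0.12 0 0 0 0" --pt "0.02 -0.06 0.12 0 0 0 0" --pt "0 0 0 0 0 0 0"

```text
clock: 17.6
tcp_pos: [0.5187, 0.1284, 0.2682]
tool_rot: [1.851, 1.903, 0.597]
ft_force: [-1.4, -1.2, -2.9]
width: 0.01
grip_force: 35.0
```

```bash
python3 - <<'E'
from h import *
for n in("wrist","side"):
    c=manip.read_camera(n);save(c,n+"4.png");np.savez(n+"4.npz",**c)
    for t in("plate_eye","slot_mid","plate_fin"):print(n,t,[(np.round((world(c,d["location"])-S)*1000).tolist(),round(d["score"],2)) for d in manip.place_of(t,n)[:4]])
where()
a=cv2.imread("pics/wrist4.png");b=cv2.imread("pics/side4.png")[120:320,190:510]
cv2.imwrite("pics/c4.png",np.vstack([cv2.resize(a,(480,300)),cv2.resize(b,(480,300))]))
E
```

```text
wrist plate_eye [([-226.0, 154.0, -150.0], 0.62), ([-46.0, -2.0, 67.0], 0.57)]
wrist slot_mid [([-9.0, -2.0, -2.0], 0.89)]
wrist plate_fin [([4.0, -4.0, 129.0], 0.93), ([-235.0, 54.0, -121.0], 0.57), ([-13.0, -0.0, -3.0], 0.16)]
side plate_eye [([-330.0, -352.0, -148.0], 0.76), ([-43.0, -2.0, 70.0], 0.58), ([-228.0, 154.0, -147.0], 0.57), ([-214.0, -585.0, -147.0], 0.55)]
side slot_mid [([-4.0, -1.0, 1.0], 0.58)]
side plate_fin [([-230.0, 52.0, -116.0], 0.88), ([5.0, -5.0, 131.0], 0.76), ([-240.0, -401.0, -116.0], 0.71), ([-206.0, -657.0, -125.0], 0.56)]
t 18.0 eye rel stud mm: x -42.4 y -1.5 z 67.1 tilt 35.0 yaw 0.07 roll 0.01 F [ 0.4 -0.2 -2.7] T [ 0.02  0.51 -0.  ] w 0.0096
```

View pics/c4.png

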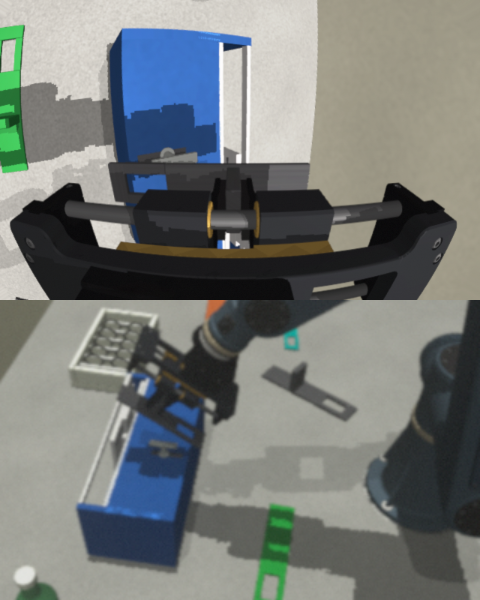

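The wrist view shows the tilted plate behind the stud (head at px ~(170,155)) and the side view agrees. I'll check the plate's tilt in the hand against depth.

```bash
python3 - <<'E'
from h import *
s=manip.sense();R=Ro.from_rotvec(s["tool_rot"]);p=np.array(s["tcp_pos"])
for n in("wrist","side"):
    c=dict(np.load(n+"4.npz"));P=wpts(c) if n=="wrist" else pts(c)
    T=R.inv().apply((P-p).reshape(-1,3)).reshape(P.shape)-EYE
    m=(c["z_map"]>0)&(abs(T[...,2])<.010)&(T[...,1]>-.045)&(T[...,1]<.045)&(abs(T[...,0])<.03)
    Q=T[m]*1000
    for _ in range(3):
        A=np.c_[Q[:,0],Q[:,1],np.ones(len(Q))];k=np.linalg.lstsq(A,Q[:,2],rcond=None)[0];r=Q[:,2]-A@k;Q=Q[abs(r)<2.5*r.std()+.3]
    print(n,len(Q),"slopes x,y",np.degrees(k[:2]),"off",k[2],"x",np.percentile(Q[:,0],[1,99]),"y",np.percentile(Q[:,1],[1,99]),r.std())
    e=Q[abs(Q[:,0])<6];print("  eye lip y>..", np.sort(e[:,1])[[0,-1]], np.histogram(e[:,1],np.arange(-45,46,5))[0])
    m=(P[...,2]>.173)&(P[...,2]<.185)&(P[...,0]>.45)&(P[...,0]<.55)&(abs(P[...,1]-.13)<.03)
    print("head",rect(P,m))
E
```

```text
wrist 3515 slopes x,y [0.22619688 0.06672382] off -2.0784877559647548 x [-17.9577214   18.77385619] y [-35.43864588  44.47557696] 0.6501164056862087
  eye lip y>.. [-36.45170957  44.98415837] [  0  22  98 105 110   2   0   0   0   0   0   0  49 106 111 116 118 120]
head (((505.87872314453125, 132.50083923339844), (12.016448974609375, 51.98822784423828), 83.68241119384766), 588)
side 250 slopes x,y [ 0.37425112 -0.07646379] off -2.0046442144338434 x [-19.48859959  20.09013032] y [-32.21521873  44.66461742] 1.3973312638096012
  eye lip y>.. [-32.06833888  44.93975745] [0 0 3 5 7 3 0 0 0 0 0 0 0 4 4 7 4 8]
head (((507.5783386230469, 129.9019775390625), (51.49216079711914, 14.109217643737793), 0.6907575130462646), 80)
```

```bash
python3 - <<'E'
from h import *
a=plan([tgt(-42,27,35,n=7),tgt(-42,27,35,n=1)],claw=0,nd=3)
a=plan([tgt(0,27,35,n=7),tgt(0,27,35,n=1)],claw=0,nd=3,start=a)
E
```

```text
[[0.003, -0.054, 0.079, 0, 0, 0, 0], [0.004, -0.054, 0.079, 0, 0, 0, 0], [0.003, -0.054, 0.079, 0, 0, 0, 0], [0.004, -0.054, 0.079, 0, 0, 0, 0], [0.003, -0.054, 0.079, 0, 0, 0, 0], [0.004, -0.054, 0.079, 0, 0, 0, 0], [0.003, -0.054, 0.078, 0, 0, 0, 0], [0.0, 0, 0, 0, 0, 0, 0]]
end [0.5196 0.1298 0.2293]
[[0, 0.082, 0.057, 0, 0, 0, 0], [0, 0.082, 0.057, 0, 0, 0, 0], [0, 0.082, 0.057, 0, 0, 0, 0], [0, 0.082, 0.058, 0, 0, 0, 0], [0, 0.082, 0.057, 0, 0, 0, 0], [0, 0.082, 0.058, 0, 0, 0, 0], [-0.001, 0.082, 0.057, 0, 0, 0, 0], [0.0, 0, 0, 0, 0, 0, 0]]
end [0.5616 0.1309 0.2294]
```

Emit:
move_arm --pt "0.003 -0.054 0.079 0 0 0 0" --pt "0.004 -0.054 0.079 0 0 0 0" --pt "0.003 -0.054 0.079 0 0 0 0" --pt "0.004 -0.054 0.079 0 0 0 0" --pt "0.003 -0.054 0.079 0 0 0 0" --pt "0.004 -0.054 0.079 0 0 0 0" --pt "0.003 -0.054 0.078 0 0 0 0" --pt "0 0 0 0 0 0 0"

```text
clock: 19.0
tcp_pos: [0.5191, 0.1298, 0.2283]
tool_rot: [1.851, 1.902, 0.598]
ft_force: [-0.4, 0.6, -1.8]
width: 0.0095
grip_force: 35.0
```

```bash
python3 - <<'E'
from h import *
where()
c=manip.read_camera("wrist");P=wpts(c);save(c,"w5.png");np.savez("w5.npz",**c)
s=manip.sense();R=Ro.from_rotvec(s["tool_rot"]);p=np.array(s["tcp_pos"])
m=(P[...,2]>.174)&(P[...,2]<.184)&(abs(P[...,0]-.505)<.035)&(abs(P[...,1]-.13)<.02)
T=R.inv().apply((P-p).reshape(-1,3)).reshape(P.shape)-EYE
m&=T[...,2]>.004
for x0 in range(475,540,8):
    k=m&(abs(P[...,0]*1000-x0)<4)
    if k.sum()>3: print(x0,k.sum(),np.percentile(P[k][:,1]*1000,[2,98]).round(1),np.median(P[k][:,2]).round(4))
where()
E
```

```text
t 19.0 eye rel stud mm: x -42.7 y -0.1 z 26.0 tilt 34.9 yaw 0.08 roll 0.01 F [-0.4  0.6 -1.8] T [-0.03  0.45  0.03] w 0.0095
483 53 [123.4 133.9] 0.1781
t 19.05 eye rel stud mm: x -42.4 y -0.1 z 26.4 tilt 34.9 yaw 0.08 roll 0.01 F [ 0.3  0.5 -2. ] T [-0.06  0.51  0.03] w 0.0096
```

View pics/w5.png

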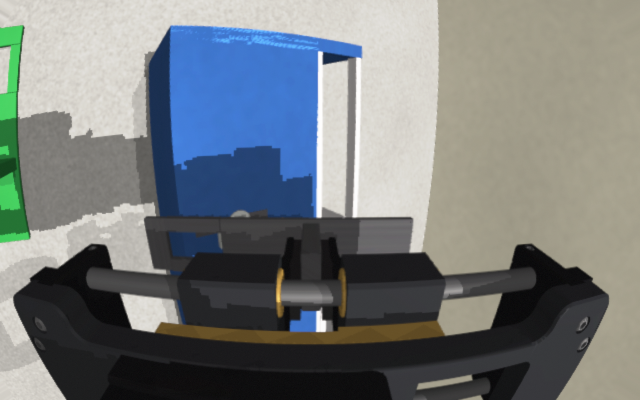

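The head's tip shows through the eye at px ~(220,240). Its measured y is centred to within 1 mm, so I'll advance under the head.

Emit:
move_arm --pt "0 0.082 0.056 0 0 0 0" --pt "0 0.082 0.056 0 0 0 0" --pt "0 0.082 0.056 0 0 0 0" --pt "0 0.082 0.057 0 0 0 0" --pt "0 0.082 0.056 0 0 0 0" --pt "0 0.082 0.057 0 0 0 0" --pt "0 0.082 0.056 0 0 0 0" --pt "0 0 0 0 0 0 0"

```text
clock: 20.05
tcp_pos: [0.5618, 0.131, 0.2294]
tool_rot: [1.85, 1.901, 0.599]
ft_force: [0.0, -0.2, -2.7]
width: 0.0102
grip_force: 35.0
```

```bash
python3 - <<'E'
from h import *
where()
a=plan([tgt(7,27,30,n=8)],claw=0,nd=3)
E
```

```text
t 20.05 eye rel stud mm: x 0.2 y -0.0 z 27.1 tilt 35.0 yaw 0.07 roll 0.01 F [ 0.  -0.2 -2.7] T [-0.07  0.53  0.01] w 0.0102
[[0, 0.013, 0.022, 0.003, 0, 0, 0], [0, 0.013, 0.022, 0.004, 0, 0, 0], [0, 0.013, 0.022, 0.003, 0, 0, 0], [0, 0.014, 0.021, 0.004, 0, 0, 0], [0, 0.014, 0.021, 0.003, 0, 0, 0], [0, 0.014, 0.021, 0.004, 0, 0, 0], [0, 0.014, 0.021, 0.003, 0, 0, 0], [-0.001, 0.015, 0.021, 0.004, 0, 0, 0]]
end [0.5729 0.1312 0.2244]
```

Emit:
move_arm --pt "0 0.014 0.009 0 0 0 0" --pt "0 0.014 0.01 0 0 0 0" --pt "0 0.014 0.009 0 0 0 0" --pt "0 0.014 0.01 0 0 0 0" --pt "0 0.014 0.009 0 0 0 0" --pt "0 0.014 0.01 0 0 0 0" --pt "0 0.014 0.009 0 0 0 0" --pt "0 0 0 0 0 0 0"

```text
clock: 21.05
tcp_pos: [0.5683, 0.1312, 0.2294]
tool_rot: [1.85, 1.901, 0.599]
ft_force: [-0.2, 0.6, -3.0]
width: 0.0098
grip_force: 35.0
```

Emit:
move_arm --pt "0 0.007 0.005 0 0 0 0" --pt "0 0.007 0.005 0 0 0 0" --pt "0 0.007 0.005 0 0 0 0" --pt "0 0.007 0.005 0 0 0 0" --pt "0 0.007 0.005 0 0 0 0" --pt "0 0 0 0 0 0 0" --pt "0 0 0 0 0 0 0" --pt "0 0 0 0 0 0 0"

```text
clock: 22.05
tcp_pos: [0.5708, 0.1312, 0.2294]
tool_rot: [1.85, 1.902, 0.599]
ft_force: [0.3, -0.2, -2.6]
width: 0.0098
grip_force: 35.0
```

```bash
python3 - <<'E'
from h import *
where()
E
```

```text
t 22.05 eye rel stud mm: x 9.2 y 0.0 z 27.1 tilt 34.9 yaw 0.07 roll 0.01 F [ 0.3 -0.2 -2.6] T [-0.06  0.46 -0.01] w 0.0098
```

Emit:
move_arm --pt "0 0.007 0.005 0 0 0 0" --pt "0 0.007 0.005 0 0 0 0" --pt "0 0.007 0.005 0 0 0 0" --pt "0 0.007 0.005 0 0 0 0" --pt "0 0 0 0 0 0 0" --pt "0 0 0 0 0 0 0" --pt "0 0 0 0 0 0 0" --pt "0 0 0 0 0 0 0"

```text
clock: 23.05
tcp_pos: [0.5722, 0.1313, 0.2289]
tool_rot: [1.851, 1.903, 0.597]
ft_force: [-4.3, 0.1, -1.3]
width: 0.01
grip_force: 35.0
```

```bash
python3 - <<'E'
from h import *
where()
E
```

```text
t 23.05 eye rel stud mm: x 10.5 y 0.0 z 26.7 tilt 34.8 yaw 0.08 roll 0.01 F [-4.3  0.1 -1.3] T [-0.08  1.39  0.05] w 0.01
```

```bash
sed -i 's/^YAW=.*/YAW=.026;S=np.array([.5079,.1295,.150]);CX=np.array([np.cos(YAW),np.sin(YAW),0])/' h.py; python3 - <<'E'
from h import *
where()
a=plan([tgt(8.2,26.8,34.5,n=1),tgt(9.2,26.8,28.5,n=3),tgt(10.5,26.8,22,n=3),tgt(10.5,26.8,22,n=1)],claw=0,nd=3)
E
```

```text
t 23.05 eye rel stud mm: x 9.3 y 0.0 z 26.7 tilt 34.8 yaw 0.08 roll 0.01 F [-4.3  0.1 -1.3] T [-0.08  1.39  0.05] w 0.01
[[-0.002, -0.013, -0.005, 0.002, 0, 0, 0], [0, 0.009, 0.047, 0.011, 0, 0, 0], [0, 0.011, 0.047, 0.011, 0, 0, 0], [0, 0.012, 0.046, 0.011, 0, 0, 0], [0, 0.011, 0.051, 0.012, 0, 0, 0], [0, 0.013, 0.051, 0.012, 0, 0, 0], [0, 0.014, 0.05, 0.012, 0, 0, 0], [0, 0, 0, 0, 0, 0, 0]]
end [0.5836 0.1315 0.2155]
```

Emit:
move_arm --pt "-0.002 -0.022 -0.011 0.002 0 0 0" --pt "0 0.009 0.047 0.011 0 0 0" --pt "0 0.011 0.047 0.011 0 0 0" --pt "0 0.012 0.046 0.011 0 0 0" --pt "0 0.011 0.051 0.012 0 0 0" --pt "0 0.013 0.051 0.012 0 0 0" --pt "0 0.014 0.05 0.012 0 0 0" --pt "0 0 0 0 0 0 0"

```text
clock: 24.05
tcp_pos: [0.5842, 0.1315, 0.2159]
tool_rot: [1.984, 2.039, 0.4]
ft_force: [-2.6, -0.8, -2.9]
width: 0.0099
grip_force: 35.0
```

```bash
python3 - <<'E'
from h import *
where()
a=plan([tgt(10.5,22.5,18,n=4),tgt(10.5,19,15,n=3),tgt(10.5,19,15,n=1)],claw=0,nd=3)
E
```

```text
t 24.05 eye rel stud mm: x 11.2 y -0.1 z 27.0 tilt 22.2 yaw 0.07 roll 0.02 F [-2.6 -0.8 -2.9] T [-0.07  0.88  0.03] w 0.0099
[[0.0, -0.007, 0.039, 0.006, 0, 0, 0], [0.0, -0.007, 0.039, 0.006, 0, 0, 0], [0.0, -0.006, 0.039, 0.006, 0, 0, 0], [0.0, -0.005, 0.04, 0.005, 0, 0, 0], [0.0, -0.003, 0.04, 0.006, 0, 0, 0], [0.0, -0.002, 0.041, 0.005, 0, 0, 0], [0.0, -0.002, 0.04, 0.006, 0, 0, 0], [0.0, 0, 0, 0, 0, 0, 0]]
end [0.5879 0.1316 0.1994]
```

```bash
python3 - <<'E'
from h import *
a=plan([tgt(9.9,26.8,22,n=1),tgt(10,25,20,n=2),tgt(10,22,17.5,n=4),tgt(10,22,17.5,n=1)],claw=0,nd=3)
E
```

```text
[[0.001, -0.021, -0.002, 0.001, 0, 0, 0], [0, -0.002, 0.036, 0.006, 0, 0, 0], [-0.001, -0.001, 0.037, 0.005, 0, 0, 0], [0.0, -0.003, 0.025, 0.004, 0, 0, 0], [0.0, -0.002, 0.025, 0.003, 0, 0, 0], [0.0, -0.002, 0.026, 0.004, 0, 0, 0], [0.0, -0.002, 0.025, 0.003, 0, 0, 0], [0.0, 0, 0, 0, 0, 0, 0]]
end [0.5859 0.1315 0.2054]
```

Emit:
move_arm --pt "0 -0.023 -0.003 0.001 0 0 0" --pt "0 -0.002 0.036 0.006 0 0 0" --pt "0 -0.001 0.037 0.005 0 0 0" --pt "0 -0.003 0.025 0.004 0 0 0" --pt "0 -0.002 0.025 0.003 0 0 0" --pt "0 -0.002 0.026 0.004 0 0 0" --pt "0 -0.002 0.025 0.003 0 0 0" --pt "0 0 0 0 0 0 0"

```text
clock: 25.05
tcp_pos: [0.5854, 0.1315, 0.2055]
tool_rot: [2.03, 2.087, 0.321]
ft_force: [-0.3, -0.0, -2.5]
width: 0.0097
grip_force: 35.0
```

```bash
python3 - <<'E'
from h import *
where()
a=plan([tgt(10,18.5,14,n=4),tgt(10,14,10,n=3),tgt(10,14,10,n=1)],claw=0,nd=3)
E
```

```text
t 25.05 eye rel stud mm: x 9.5 y -0.1 z 22.1 tilt 17.5 yaw 0.08 roll 0.01 F [-0.3 -0.  -2.5] T [-0.01  0.24  0.03] w 0.0097
[[0, 0, 0.034, 0.005, 0, 0, 0], [0, 0.001, 0.034, 0.005, 0, 0, 0], [0, 0.001, 0.034, 0.005, 0, 0, 0], [0, 0.001, 0.034, 0.004, 0, 0, 0], [0, -0.003, 0.053, 0.008, 0, 0, 0], [0, -0.001, 0.054, 0.007, 0, 0, 0], [0, 0, 0.053, 0.008, 0, 0, 0], [0, 0, 0, 0, 0, 0, 0]]
end [0.5898 0.1316 0.1883]
```

Emit:
move_arm --pt "0 0 0.034 0.005 0 0 0" --pt "0 0.001 0.034 0.005 0 0 0" --pt "0 0.001 0.034 0.005 0 0 0" --pt "0 0.001 0.034 0.004 0 0 0" --pt "0 -0.003 0.053 0.008 0 0 0" --pt "0 -0.001 0.054 0.007 0 0 0" --pt "0 0 0.053 0.008 0 0 0" --pt "0 0 0 0 0 0 0"

```text
clock: 26.05
tcp_pos: [0.5901, 0.1316, 0.1881]
tool_rot: [2.103, 2.161, 0.188]
ft_force: [-0.0, -0.6, -1.8]
width: 0.0099
grip_force: 35.0
```

```bash
python3 - <<'E'
from h import *
where()
a=plan([tgt(8,8,3,n=4),tgt(7,5,0,n=3),tgt(7,5,0,n=1)],claw=0,nd=3)
E
```

```text
t 26.05 eye rel stud mm: x 10.3 y -0.2 z 13.9 tilt 9.9 yaw 0.08 roll 0.01 F [-0.  -0.6 -1.8] T [-0.    0.03 -0.05] w 0.0099
[[0.0, -0.01, 0.061, 0.01, 0, 0, 0], [0.0, -0.009, 0.061, 0.009, 0, 0, 0], [0.0, -0.007, 0.061, 0.01, 0, 0, 0], [0.001, -0.004, 0.061, 0.009, 0, 0, 0], [0, -0.004, 0.038, 0.006, 0, 0, 0], [0, -0.003, 0.038, 0.006, 0, 0, 0], [0, -0.002, 0.039, 0.005, 0, 0, 0], [0, 0, 0, 0, 0, 0, 0]]
end [0.5899 0.1316 0.1664]
```

Emit:
move_arm --pt "0 -0.01 0.061 0.01 0 0 0" --pt "0 -0.009 0.061 0.009 0 0 0" --pt "0 -0.007 0.061 0.01 0 0 0" --pt "0 -0.004 0.061 0.009 0 0 0" --pt "0 -0.004 0.038 0.006 0 0 0" --pt "0 -0.003 0.038 0.006 0 0 0" --pt "0 -0.002 0.039 0.005 0 0 0" --pt "0 0 0 0 0 0 0"

```text
clock: 27.05
tcp_pos: [0.5894, 0.1316, 0.1664]
tool_rot: [-2.191, -2.252, -0.0]
ft_force: [0.6, -0.1, -3.0]
width: 0.0096
grip_force: 35.0
```

Emit:
move_arm --pt "0 -0.02 0.008 0 0 0 0" --pt "0 -0.02 0.008 0 0 0 0" --pt "0 -0.02 0.008 0 0 0 0" --pt "0 0 0.008 0 0 0 0" --pt "0 0 0 0 0 0 0" --pt "0 0 0 0 0 0 0" --pt "0 0 0 0 0 0 0" --pt "0 0 0 0 0 0 0"

```text
clock: 28.05
tcp_pos: [0.5858, 0.1315, 0.1648]
tool_rot: [2.191, 2.252, 0.001]
ft_force: [-0.1, -0.2, -3.7]
width: 0.0098
grip_force: 35.0
```

```bash
python3 - <<'E'
from h import *
where()
E
```

```text
t 28.05 eye rel stud mm: x 2.9 y -0.1 z 3.3 tilt 0.0 yaw 0.08 roll 0.01 F [-0.1 -0.2 -3.7] T [-0.07 -0.14  0.03] w 0.0098
```

Emit:
move_arm --pt "0 0 0.004 0 0 0 0" --pt "0 0 0.004 0 0 0 0" --pt "0 0 0.004 0 0 0 0" --pt "0 0 0 0 0 0 0" --pt "0 0 0 0 0 0 0" --pt "0 0 0 0 0 0 0" --pt "0 0 0 0 0 0 0" --pt "0 0 0 0 0 0 0"

```text
clock: 29.05
tcp_pos: [0.5857, 0.1316, 0.1641]
tool_rot: [2.191, 2.252, 0.001]
ft_force: [-0.8, -0.3, -3.2]
width: 0.0099
grip_force: 35.0
```

Emit:
move_arm --pt "0 0 0 0 0 0 0.3" --pt "0 0 0 0 0 0 0.3" --pt "0 0 0 0 0 0 0.3" --pt "0 0 0 0 0 0 0.3" --pt "0 0 0 0 0 0 0.3" --pt "0 0 0 0 0 0 0.3" --pt "0 0 0 0 0 0 0.3" --pt "0 0 0 0 0 0 0.3"

```text
clock: 30.05
tcp_pos: [0.5857, 0.1315, 0.164]
tool_rot: [2.191, 2.252, 0.001]
ft_force: [-0.1, -0.4, -0.6]
width: 0.0261
grip_force: 0.0
```

Emit:
move_arm --pt "0 0 -0.1 0 0 0 0.3" --pt "0 0 -0.3 0 0 0 0.3" --pt "0 0 -0.5 0 0 0 0.3" --pt "0 0 -0.6 0 0 0 0.3" --pt "0 0 -0.8 0 0 0 0.3" --pt "0 0 -0.8 0 0 0 0.3" --pt "0 0 0 0 0 0 0.3" --pt "0 0 0 0 0 0 0.3"

```text
clock: 31.05
tcp_pos: [0.585, 0.1315, 0.3498]
tool_rot: [-2.19, -2.251, 0.0]
ft_force: [0.0, 0.4, -0.5]
width: 0.026
grip_force: 0.0
```

```bash
python3 - <<'E'
from h import *
where()
c=manip.read_camera("wrist");P=wpts(c);save(c,"w6.png")
for t in("plate_eye","plate_fin","inner_door_pull","outer_door_pull"):print(t,[(np.round(world(c,d["location"]),3).tolist(),round(d["score"],2)) for d in manip.place_of(t,"wrist")[:3]])
m=(P[...,2]>.152)&(P[...,2]<.16)&(abs(P[...,1]-.131)<.035)&(P[...,0]>.45)&(P[...,0]<.68)&(c["frame"].max(-1)<110)&(c["frame"][...,2].astype(int)<c["frame"][...,0]+30)
print("plate",rect(P,m),"tilt", np.degrees(np.linalg.lstsq(np.c_[P[m][:,:2],np.ones(m.sum())],P[m][:,2],rcond=None)[0][:2]),np.median(P[m][:,2]))
m=(P[...,2]>.178)&(P[...,2]<.2)&(P[...,0]>.57)&(P[...,0]<.603)&(abs(P[...,1]-.05)<.045);print("inner",rect(P,m))
E
```

```text
t 31.05 eye rel stud mm: x 2.1 y -0.1 z 188.4 tilt -0.0 yaw 0.08 roll 0.01 F [ 0.   0.4 -0.5] T [-0.03 -0.11 -0.03] w 0.026
plate_eye [([0.282, 0.285, -0.001], 0.78), ([0.51, 0.129, 0.152], 0.67), ([0.175, -0.222, 0.005], 0.59)]
plate_fin [([0.266, -0.273, 0.035], 0.95), ([0.273, 0.182, 0.032], 0.81), ([0.584, 0.128, 0.18], 0.72)]
inner_door_pull [([0.595, 0.065, 0.169], 0.84)]
outer_door_pull [([0.618, -0.014, 0.166], 0.79)]
plate (((562.5042724609375, 130.68064880371094), (171.13461303710938, 37.9762077331543), 1.5834062099456787), 3197) tilt [ 0.07069664 -0.40405773] 0.1549915506007694
inner (((591.9480590820312, 64.4871826171875), (10.245824813842773, 49.27619552612305), 1.5494282245635986), 376)
```

View pics/w6.png

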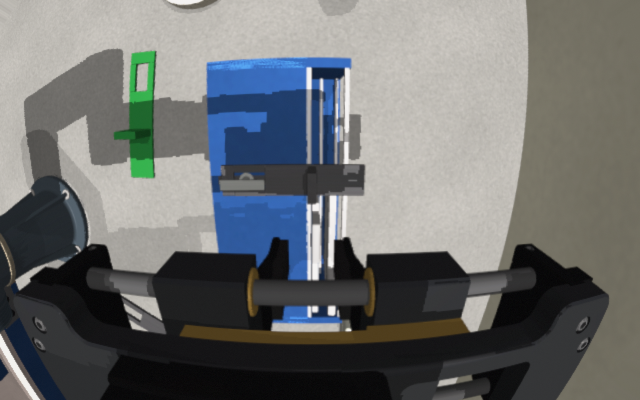

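The plate lies flat under the head (eye at px (240,180)) with its tail across the tracks. Before handing in, I'll check that the inner door's end lines up with the outer door's.

```bash
python3 - <<'E'
from h import *
for n in("wrist","scene","side"):
    c=manip.read_camera(n);P=wpts(c) if n=="wrist" else pts(c)
    o=np.array([.546,.096]);c_,s_=np.cos(YAW),np.sin(YAW);D=(P[...,:2]-o);L=np.stack([D[...,0]*c_+D[...,1]*s_,-D[...,0]*s_+D[...,1]*c_],-1)*1000
    for nm,x in(("inner",45),("outer",66)):
        m=(c["z_map"]>0)&(abs(L[...,0]-x)<5)&(abs(P[...,2]-.147)<.006)
        print(n,nm,np.histogram(L[m][:,1],np.arange(-180,181,10))[0])
    m=(c["z_map"]>0)&(P[...,2]>.175)&(P[...,2]<.2)&(abs(L[...,0]-45)<8)&(abs(L[...,1]+33)<40)
    if m.sum()>3: print(n,"inner pull",rect(P,m))
E
```

```text
wrist inner [44 20 29  6  0  0  0 20 37 41  0  0  0  0  0  0  0 60 20  0  0  0  0  8
  0  0  0  0  0  0  0  0  0  0 29 69]
wrist outer [41 15  1  0  0  0  0  0  0 31 29 34 36 42 51 46 47 47 44 17  0  0  0  8
  0  0  0  0  0  0  0  0  0  0 25 70]
wrist inner pull (((592.847900390625, 64.26046752929688), (8.270626068115234, 50.54823684692383), 1.7536159753799438), 340)
scene inner [0 1 1 2 1 1 2 7 5 5 5 3 2 2 2 2 2 3 4 1 0 3 3 4 0 0 0 0 0 0 0 0 0 0 1 8]
scene outer [2 7 0 1 0 2 2 1 1 6 8 3 4 9 6 8 5 5 6 3 5 1 4 4 0 0 0 0 0 0 0 0 0 0 0 9]
scene inner pull (((592.1405029296875, 69.20653533935547), (11.190262794494629, 51.45965576171875), 0.48361197113990784), 49)
side inner [ 5  7  5  7  7  7  6  7  7  8  5  2  3  3  1  4  4  4  0  0  0  0  0  3
  1  0  1  0  2  1  1  1  1  2  6 17]
side outer [ 7  2  0  4  1  2  3  1  2  4  5  4  6  7  7 10  6  7  7  0  0  0  1  2
  0  0  0  0  0  0  0  0  0  0  3 18]
side inner pull (((592.92626953125, 65.55345916748047), (10.669569969177246, 49.560508728027344), 1.9759465456008911), 71)
```

The inner door's end (local y ≈ +3 mm) lies just inside the outer door's (≈ +14 mm), and the door twice refused to move further, so it is at its stop.

```bash
python3 -c "
from rig import manip
print(manip.sign_off())"
```

```text
the job is handed in; nothing more can be done
None
```

I slid the inner door behind the outer door until it stopped, hooked the plate under the stud's head and laid it flat with its tail across the tracks, then released it and handed the job in at about 31 s. The hand-in returned no verdict. One reading is unexplained: I measured 143–146 mm of door travel, not 155, but it held against 37 N, so I took it to have started about 10 mm open.

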